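# Set out the tea things on the pantry board

## Task

Set out the tea things on the wooden board, each standing upright in the middle of its own coaster: the sugar jar (white inside, orange lid) on the coaster nearest the teapot, the coffee jar (dark brown inside, black lid) on the coaster farthest from the teapot, and the square green tea caddy between them. Then stand the small red spice tin upright on top of the tea caddy, in the middle of its lid. Do not shift or knock over the teapot, the biscuit jar or the glass tumbler.

Things in the scene. Friction and masses are not known exactly. Their poses are not given: they have to be found in the camera images.
- sugar_jar: glass jar with white contents and an orange lid, 82 mm tall; glass body 60 mm across up to 66 mm, lid 62 mm across. Loose, about 0.3 kg, upright on the counter at the start. Origin: centre of its underside; z up.
- coffee_jar: glass jar of the same shape with dark brown contents and a black lid, 82 mm tall; glass body 60 mm across up to 66 mm, lid 62 mm across. Loose, about 0.22 kg, upright on the counter at the start. Origin: centre of its underside; z up.
- tea_caddy: square green tin with a thin brass line under its flat lid and paper labels on two sides, 58 x 58 mm and 84 mm tall. Loose, about 0.25 kg, upright on the counter at the start, turned at will. Origin: centre of its underside; x and y square to its sides, z up.
- spice_tin: small round red tin with a thin steel line, flat top, 42 mm across and 38 mm tall. Loose, about 0.08 kg, upright on the counter at the start. Origin: centre of its underside; z up.
- coaster_cork: cork-brown round coaster, 90 mm across and 5 mm thick, fixed on a long wooden serving board (board top 18 mm above the counter, coaster top 23 mm). Origin: centre of its underside. The three coasters lie in a row about 115 mm apart along the board, in any order.
- coaster_blue: blue round coaster, 90 mm across and 5 mm thick, fixed on a long wooden serving board (board top 18 mm above the counter, coaster top 23 mm). Origin: centre of its underside. The three coasters lie in a row about 115 mm apart along the board, in any order.
- coaster_grey: grey round coaster, 90 mm across and 5 mm thick, fixed on a long wooden serving board (board top 18 mm above the counter, coaster top 23 mm). Origin: centre of its underside. The three coasters lie in a row about 115 mm apart along the board, in any order.
- teapot: white teapot with a blue band and blue lid and a steel hoop handle over the top, 133 mm tall to the hoop; body 100 mm across. It stands loose on one end of the wooden board, 135 mm or so from the nearest coaster's centre, and must stay there. Origin: centre of its underside; x towards the spout, whose tip is 85 mm out (the spout points away from the robot).
- biscuit_jar: round yellow jar with a wooden lid and knob, 100 mm across and 114 mm tall, loose on the other end of the wooden board; it must stay there. Origin: centre of its underside.
- tumbler: green glass tumbler, 66 mm across at the rim and 85 mm tall, loose on the counter among the things to be moved (these five stand in a rough row nearer the robot than the board, about 160 mm apart); it must stay there. Origin: centre of its underside.
Mind the look-alikes: they are no part of the job. What is shaped like the coffee_jar but pink or purple is not meant.

How it is judged:
At the end, for the whole second after the job is handed in: Upright and at rest, within 15 mm of its coaster's centre: sugar jar on the coaster nearest the teapot (under 190 mm), caddy on the middle one (190-310 mm), coffee jar on the farthest (over 310 mm); spice tin upright on the caddy's lid, within 12 mm of its centre (((horizontal distance between sugar_jar and coaster_cork below 0.015 m and z of sugar_jar in the frame of coaster_cork between 0.002 and 0.009 m) or (horizontal distance between sugar_jar and coaster_blue below 0.015 m and z of sugar_jar in the frame of coaster_blue between 0.002 and 0.009 m) or (horizontal distance between sugar_jar and coaster_grey below 0.015 m and z of sugar_jar in the frame of coaster_grey between 0.002 and 0.009 m)) and horizontal distance between sugar_jar and teapot below 0.19 m and ((horizontal distance between tea_caddy and coaster_cork below 0.015 m and z of tea_caddy in the frame of coaster_cork between 0.002 and 0.009 m) or (horizontal distance between tea_caddy and coaster_blue below 0.015 m and z of tea_caddy in the frame of coaster_blue between 0.002 and 0.009 m) or (horizontal distance between tea_caddy and coaster_grey below 0.015 m and z of tea_caddy in the frame of coaster_grey between 0.002 and 0.009 m)) and horizontal distance between tea_caddy and teapot between 0.19 and 0.31 m and ((horizontal distance between coffee_jar and coaster_cork below 0.015 m and z of coffee_jar in the frame of coaster_cork between 0.002 and 0.009 m) or (horizontal distance between coffee_jar and coaster_blue below 0.015 m and z of coffee_jar in the frame of coaster_blue between 0.002 and 0.009 m) or (horizontal distance between coffee_jar and coaster_grey below 0.015 m and z of coffee_jar in the frame of coaster_grey between 0.002 and 0.009 m)) and horizontal distance between coffee_jar and teapot above 0.31 m and horizontal distance between spice_tin and tea_caddy below 0.012 m and z of spice_tin in the frame of tea_caddy between 0.08 and 0.088 m and angle between each of sugar_jar, coffee_jar, tea_caddy, spice_tin's own z axis and vertical below 0.1 rad and linear speed of each of sugar_jar, coffee_jar, tea_caddy, spice_tin below 0.02 m/s); the robot touches nothing.
It fails at once if the teapot is shifted by more than 20 mm or tipped (distance of teapot from where it was at the start of the episode above 0.02 m or angle between teapot's own z axis and vertical above 0.3 rad).
It fails at once if the biscuit jar is shifted by more than 20 mm or tipped (distance of biscuit_jar from where it was at the start of the episode above 0.02 m or angle between biscuit_jar's own z axis and vertical above 0.3 rad).
It fails at once if the glass tumbler is shifted by more than 20 mm or tipped (distance of tumbler from where it was at the start of the episode above 0.02 m or angle between tumbler's own z axis and vertical above 0.3 rad).
It also fails if it takes over 115 s, if anything falls off the work surface, if the arm or the gripper's body presses on something with over 40 N, if the wrist force passes 120 N, or if a joint passes its speed limit or range.

## Robot

A 6-joint arm with a two-finger parallel gripper is mounted at the origin on the work surface. World frame = base frame: x ahead of the robot, y to its left, z up, the work surface at z = 0. Lengths are in m, angles in rad, forces in N, time in s.
With the tool pointing down it reaches from about 0.25 to 0.775 m from the base axis. Payload 4 kg.
Tool frame: the origin (TCP) lies between the finger pads; the fingertips stand 14 mm ahead of it and the grasp point (between the pads) lies 5 mm behind it (tip_reach is the distance from the TCP to the fingertips, in m); z points along the fingers, y is the line along which they close (so a half turn about z gives the same grasp; the last joint's range is limited). The gripper opens to 94 mm and grips with 3 to 60 N. Pads are 16 mm wide; open, the fingers measure 119 mm over their backs; the gripper's body (75 mm by 177 mm) begins 78 mm behind the grasp point.
Start: joints at [-1.45, 0.087, 1.371, -0, 1.684, -0.103], TCP at [0.122, -0.536, 0.22] pointing down, gripper open.
Joint ranges: [-3.1, 3.1], [-0.76, 2.03], [0.27, 2.55], [-1.08, 4.22], [0.17, 2.65], [-2.57, 2.57]. Speed limits (rad/s): [2.79, 2.79, 3.14, 3.14, 3.14, 3.14].

## Interface

Orientations are given as [roll, pitch, yaw] about the fixed x, y, z axes, in that order (R = Rz(yaw) Ry(pitch) Rx(roll)).
In Python, from bench import * gives the robot as it stands. The module is installed in compiled form; this text tells all that it offers.
- The arm moves only by the tool servo_tool, never from a script. Its argument "targets" is a list of rows, each a list of 4 numbers: the shift along the tool's x, y, z in cm, then the turn about the tool's z in degrees. A call has 1 to 8 rows; each row is the pose to reach, as a shift and turn from the pose commanded when the call began, along the tool's axes at that moment; what a row does not reach only later rows make up. A row lasts 1/8 s, in which the tool goes at most 62.5 mm and 10.7 degrees, less where a joint would pass 70% of its speed; a pose out of reach is approached as far as the arm can. A call with a gripper value outside its range is refused whole. "claw" is the closure in counts, from 0 (fully open) to 255 (shut), set as the call begins (left out, the last holds). The fingers move at their own pace and stop on an object; the grip force is fixed at half the most. Time passes only in rows, so rows that repeat a pose let the fingers close. It gives the time, the measured TCP pose, the force, the opening and the grip force at its end, in the units of the state.
- get_obs(): the state, without advancing time (a new reading comes with each control period).
- snapshot(name): name is "scene" or "side" or "wrist"; returns the picture (420x560x3 uint8, blue, green, red); there is no depth.
- camera_model(name): a dict with "camera_matrix" (3x3 intrinsics, pixels), "k1" (the pictures are not rectified: a ray, as slopes to the right and down, at radius r is drawn at 1 + k1 r^2 times it, then the intrinsics apply), "camera_from_world" (4x4, takes a point from world to camera coordinates). Camera axes: x right, y up, looking along -z (the intrinsics and any distortion apply to the point x, -y, -z); pixel columns grow to the right and rows downward; lengths in m; the calibration is good to about 2 mm. A picture is of the moment at which its call begins: read the wrist's pose just before it. camera_model takes no time and is no camera call; for the wrist camera it gives the pose at the moment of the call.
- close_job(): hands the job in; it is judged then, once.
The state is a dict: "time": time; "joint_positions": joint angles; "qvel": joint speeds; "joint_torque": joint torques, N m; "tool_pos": TCP position; "ee_rot": TCP orientation; "wrist_force": force on the tool from outside, world axes, zero at the start; "wrist_torque": the same for the moment, N m; "width": finger opening in m; "finger_force": force on a finger pad.
Only numpy, scipy, OpenCV 4.12 (cv2) and the standard library are available. Lean on these libraries where they do the work, as an engineer would, in place of code of your own. Each camera call takes 0.05 s, during which the arm holds its last target. There are 200 camera calls.

## Working session

There is one attempt and no reset: what is moved stays moved. The work goes in short steps, Python scripts to look and compute and a tool call to move; the robot and the scene stay as the last step left them, time stands still between calls to the robot, and variables do not carry over. Pictures are saved under pics/ and viewed, at most 14 in all, crops included, and the job is handed in when it is done.

Besides the shell and the picture viewer there is one more tool, called as name(argument=value, ...) on one line, values as JSON. servo_tool: Moves the arm, as the interface text tells. Its arguments: {"type":"object","properties":{"targets":{"type":"array"},"claw":{"type":"number"}},"required":["targets"]}

```bash
mkdir -p pics
python3 - <<'E'
from bench import *
import cv2,numpy as np
for n in("scene","side"):
    cv2.imwrite(f"pics/{n}0.png",snapshot(n))
    m=camera_model(n);print(n,m["camera_matrix"],m["k1"]);print(np.linalg.inv(m["camera_from_world"]).round(3))
o=get_obs();print(o)
E
```

```text
scene [[479.58925341   0.         277.80402877]
 [  0.         479.58925341 211.12199222]
 [  0.           0.           1.        ]] -0.03852188642489666
[[-0.85  -0.411  0.33   0.893]
 [ 0.527 -0.655  0.542  0.592]
 [-0.007  0.634  0.773  0.909]
 [ 0.     0.     0.     1.   ]]
side [[477.6850824    0.         277.96705502]
 [  0.         477.6850824  212.83807742]
 [  0.           0.           1.        ]] -0.1268227494985398
[[ 0.997  0.049 -0.051  0.473]
 [-0.071  0.619 -0.782 -0.808]
 [-0.007  0.784  0.621  0.667]
 [ 0.     0.     0.     1.   ]]
{'time': 0.1, 'joint_positions': array([-1.45010183e+00,  8.78798650e-02,  1.37206566e+00,  4.66107592e-06,
        1.68361639e+00, -1.03076333e-01]), 'qvel': array([-0.0013239 , -0.00308158, -0.00418895, -0.00011665,  0.00051763,
       -0.00011706]), 'joint_torque': array([ 2.24695119e-03, -3.41253591e+01, -3.03303123e+01,  7.19692698e-02,
        3.04020708e-02, -9.16423528e-05]), 'tool_pos': array([ 0.12200336, -0.53582517,  0.21844088]), 'ee_rot': array([-3.13963431e+00, -2.07233637e-04,  2.23771151e-01]), 'wrist_force': array([-0.78391787,  0.64212839, -0.30144787]), 'wrist_torque': array([0.0169432 , 0.01029269, 0.01863595]), 'finger_force': 0.0, 'width': 0.09411244607782987}
```

View pics/scene0.png

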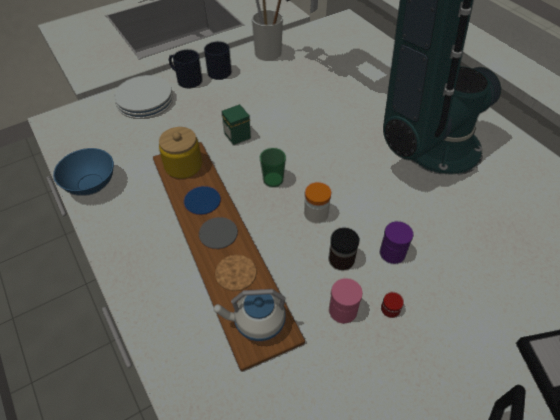

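View pics/side0.png

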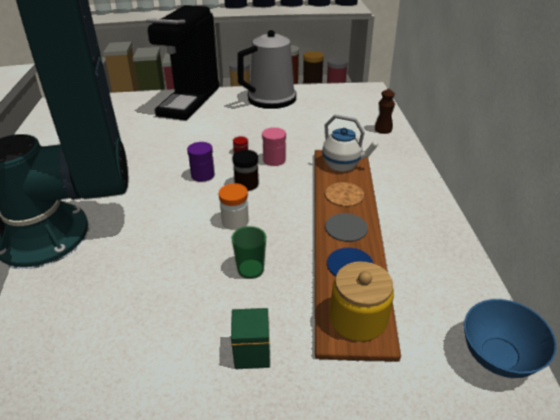

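Seen in scene: orange sugar lid at (318,195), coffee (344,248), red tin (392,304), caddy (236,125), coasters cork (236,271), grey (218,232), blue (202,200), teapot (260,315). Side: sugar (234,205), coffee (246,170), tin (241,146), caddy (251,338), coasters (345,193), (346,227), (350,264). So sugar→cork, caddy→grey, coffee→blue.

```bash
cat > h.py <<'E'
from bench import *
import cv2,numpy as np
def ray(m,px):
    K=m["camera_matrix"];k=m["k1"]
    d=(np.array(px,float)-K[:2,2])/[K[0,0],K[1,1]];s=d.copy()
    for _ in range(20): s=d/(1+k*(s@s))
    T=np.linalg.inv(m["camera_from_world"])
    v=T[:3,:3]@[s[0],-s[1],-1];return T[:3,3],v/np.linalg.norm(v)
def onplane(m,px,z):
    o,v=ray(m,px);return (o+v*(z-o[2])/v[2])
def meet(ms,pxs):
    A=0;b=0
    for m,p in zip(ms,pxs):
        o,v=ray(m,p);P=np.eye(3)-np.outer(v,v);A=A+P;b=b+P@o
    return np.linalg.solve(A,b)
def blob(im,lo,hi,near=None,r=40):
    h=cv2.cvtColor(im,cv2.COLOR_BGR2HSV)
    k=cv2.inRange(h,np.array(lo),np.array(hi))
    if near is not None:
        c=np.zeros_like(k);cv2.circle(c,tuple(int(q) for q in near),r,255,-1);k&=c
    k=cv2.morphologyEx(k,cv2.MORPH_CLOSE,np.ones((3,3)))
    cs,_=cv2.findContours(k,cv2.RETR_EXTERNAL,cv2.CHAIN_APPROX_NONE)
    return max(cs,key=cv2.contourArea)
def cen(c):
    M=cv2.moments(c);return np.array([M['m10']/M['m00'],M['m01']/M['m00']])
E
python3 - <<'E'
from h import *
ims={n:cv2.imread(f"pics/{n}0.png") for n in("scene","side")};ms={n:camera_model(n) for n in ims}
for n in ims:
    hs=cv2.cvtColor(ims[n],cv2.COLOR_BGR2HSV)
    pts={"scene":[(318,191),(344,238),(344,258),(392,298),(235,115),(236,132),(236,271),(218,232),(202,200)],"side":[(234,192),(246,158),(246,180),(241,142),(251,325),(251,355),(345,193),(346,227),(350,264)]}[n]
    print(n,[hs[y,x].tolist() for x,y in pts])
col={"sugar":((5,180,100),(17,255,255),(318,195),(234,195),25),"coffee":((0,0,0),(179,255,70),(344,248),(246,170),28),
"tin":((172,150,60),(179,255,255),(392,304),(241,146),18),"caddy":((65,60,0),(95,255,255),(236,125),(251,338),35),"tumbler":((55,60,0),(95,255,255),(273,167),(250,252),30),
"cork":((5,70,100),(20,170,255),(236,271),(345,193),25),"grey":((0,0,40),(179,60,140),(218,232),(346,227),25),"blue":((100,120,30),(125,255,255),(202,200),(350,264),26)}
for k,(lo,hi,a,b,r) in col.items():
    cs=[]
    for n,p in(("scene",a),("side",b)):
        c=blob(ims[n],lo,hi,p,r);cs.append(cen(c));print(n,cs[-1].round(1),cv2.contourArea(c),cv2.boundingRect(c),end=' ')
    P=meet(ms.values(),cs);print(k,P.round(4), end=' ')
    if k in("cork","grey","blue"):print([onplane(ms[n],c,.023).round(4)[:2] for n,c in zip(ims,cs)],end='')
    print()
E
```

```text
scene [[14, 215, 140], [135, 27, 19], [8, 85, 24], [1, 207, 101], [73, 111, 71], [76, 96, 40], [15, 132, 126], [45, 7, 74], [106, 171, 79]]
side [[13, 228, 197], [105, 39, 13], [10, 191, 16], [1, 227, 129], [73, 135, 83], [74, 134, 40], [14, 152, 146], [60, 3, 87], [17, 127, 162]]
scene [317.7 192.3] 349.0 (306, 183, 25, 19) side [233.5 193.5] 435.0 (219, 183, 29, 22) sugar [0.4319 0.0098 0.0766] 
scene [343.3 248.3] 972.5 (329, 228, 30, 42) side [245.2 166.6] 863.5 (233, 144, 25, 46) coffee [0.4597 0.154  0.0483] Traceback (most recent call last):
  File "<stdin>", line 13, in <module>
  File "h.py", line 25, in cen
    M=cv2.moments(c);return np.array([M['m10']/M['m00'],M['m01']/M['m00']])
                                      ~~~~~~~~^~~~~~~~~
ZeroDivisionError: float division by zero
```

Run:
```python
from h import *
ims={n:cv2.imread(f"pics/{n}0.png") for n in("scene","side")};ms={n:camera_model(n) for n in ims}
col={"tin":((0,150,40),(5,255,255),(392,304),(241,146),18),"caddy":((65,60,0),(95,255,255),(236,125),(251,338),35),"tumbler":((55,60,0),(95,255,255),(273,167),(250,252),30),
"cork":((11,70,80),(20,170,255),(236,271),(345,193),25),"grey":((0,0,40),(179,60,110),(218,232),(346,227),25),"blue":((100,120,30),(125,255,255),(202,200),(345,262),26),
"pink":((165,80,60),(175,255,255),(346,300),(274,146),30),"purple":((125,100,20),(150,255,255),(397,242),(201,161),30),"teaband":((100,100,30),(125,255,255),(260,305),(343,135),30),"biscuit":((15,60,60),(30,255,255),(181,152),(362,300),45)}
for k,(lo,hi,a,b,r) in col.items():
    cs=[]
    for n,p in(("scene",a),("side",b)):
        c=blob(ims[n],lo,hi,p,r);cs.append(cen(c));print(n,cs[-1].round(1),cv2.contourArea(c),cv2.boundingRect(c),end=' ')
    P=meet(ms.values(),cs);print(k,P.round(4), end=' ')
    if k in("cork","grey","blue"):print([onplane(ms[n],c,.023).round(4)[:2] for n,c in zip(ims,cs)],end='')
    print()
# caddy top face: brighter green in both
for n,p in(("scene",(236,120)),("side",(251,330))):
    c=blob(ims[n],(60,60,58),(90,255,255),p,40);print(n,cv2.contourArea(c),onplane(ms[n],cen(c),.084).round(4))
    q=cv2.boxPoints(cv2.minAreaRect(c));print([onplane(ms[n],x,.084)[:2].round(4).tolist() for x in q])
    q=cv2.approxPolyDP(c,4,True)[:,0];print([onplane(ms[n],x,.084)[:2].round(4).tolist() for x in q])
```

```text
scene [391.9 304.2] 344.5 (382, 293, 21, 24) side [240.  143.5] 141.0 (234, 137, 13, 15) tin [0.4467 0.3076 0.0234] 
scene [237.5 123.2] 612.5 (222, 105, 28, 39) side [249.5 325.2] 1117.5 (231, 309, 38, 34) caddy [ 0.4591 -0.3248  0.0575] 
scene [272.7 166. ] 719.0 (260, 148, 26, 39) side [249.1 250.7] 1332.5 (232, 227, 34, 51) tumbler [ 0.4612 -0.1415  0.0502] 
scene [235.8 270.4] 1840.0 (211, 246, 51, 50) side [344.3 193.8] 740.5 (325, 182, 40, 25) cork [0.6817 0.0632 0.0219] [array([0.6808, 0.0642]), array([0.6825, 0.0612])]
scene [217.7 232.6] 874.5 (199, 218, 38, 31) side [346.1 227. ] 846.0 (325, 214, 42, 27) grey [ 0.6662 -0.051   0.0192] [array([ 0.667 , -0.0482]), array([ 0.6653, -0.0556])]
scene [201.8 199.9] 694.0 (185, 187, 35, 27) side [345.  258.1] 546.0 (328, 248, 43, 27) blue [ 0.6502 -0.1533  0.0266] [array([ 0.6542, -0.1577]), array([ 0.6461, -0.148 ])]
scene [344.9 300. ] 1059.5 (330, 279, 32, 44) side [273.8 145.8] 719.0 (262, 128, 24, 38) pink [0.5328 0.2557 0.043 ] 
scene [395.8 241.5] 914.0 (381, 222, 32, 41) side [200.7 160.9] 763.5 (188, 142, 26, 39) purple [0.3492 0.1988 0.0432] 
scene [258.6 305.3] 509.0 (245, 295, 29, 23) side [343.4 134.4] 188.0 (333, 129, 22, 12) teaband [0.6999 0.2005 0.0994] 
scene [180.1 152.9] 1812.5 (159, 127, 50, 53) side [361.  301.2] 4132.5 (329, 262, 65, 80) biscuit [ 0.6431 -0.2946  0.0646] 
scene 241.0 [ 0.4604 -0.3361  0.084 ]
[[0.4857, -0.3644], [0.4188, -0.3635], [0.4347, -0.3085], [0.4995, -0.3101]]
[[0.4339, -0.3608], [0.4851, -0.3629], [0.486, -0.3098], [0.4341, -0.3107]]
side 990.0 [ 0.4588 -0.3418  0.084 ]
[[0.4302, -0.3111], [0.4885, -0.3153], [0.4854, -0.3712], [0.4304, -0.3673]]
[[0.4318, -0.3153], [0.4304, -0.3673], [0.4856, -0.3675], [0.4869, -0.3152]]
```

servo_tool(targets=[[5, -1.5, -8, -10], [10, -3, -8, -20], [15, -5, -8, -30], [20, -6.5, -8, -40], [26, -8, -8, -50], [31, -10, -8, -60], [36, -11.5, -8, -70], [37.2, -11.8, -8, -77.2]])

```text
time: 1.1
tool_pos: [0.4608, -0.3364, 0.2984]
ee_rot: [-3.141, -0.002, 1.58]
wrist_force: [-0.3, 0.6, -0.1]
width: 0.0941
finger_force: 0.0
```

servo_tool(targets=[[0, 0, 0, 0], [0, 0, 0, 0]])

```text
time: 1.35
tool_pos: [0.458, -0.339, 0.2992]
ee_rot: [-3.141, -0.0, 1.569]
wrist_force: [-0.3, 0.2, -0.2]
width: 0.0942
finger_force: 0.0
```

```bash
cat >> h.py <<'E'
def go(x,y,z,yaw=None):
    "tool-frame shift (cm) and turn (deg) from the present pose, tool down"
    o=get_obs();p=o["tool_pos"];a=o["ee_rot"][2];d=np.array([x,y,z])-p
    c,s=np.cos(a),np.sin(a);t=0 if yaw is None else (np.degrees(a)-yaw+180)%360-180
    print("at",p.round(4),"yaw",np.degrees(a).round(2),"shift",(100*np.array([d[0]*c+d[1]*s,d[0]*s-d[1]*c,-d[2]])).round(2),"turn",round(t,1))
E
python3 - <<'E'
from h import *
m=camera_model("wrist");im=snapshot("wrist");cv2.imwrite("pics/w1.png",im);np.save("w1.npy",m["camera_from_world"])
print(get_obs()["tool_pos"],get_obs()["ee_rot"]);print(m["camera_matrix"],m["k1"],np.linalg.inv(m["camera_from_world"]).round(3))
E
```

```text
[ 0.45782679 -0.33921998  0.29934816] [-3.14107737e+00  3.12528497e-05  1.56846375e+00]
[[324.12700254   0.         286.39794641]
 [  0.         324.12700254 209.0846085 ]
 [  0.           0.           1.        ]] 0.002157164396575702 [[ 1.     0.002  0.     0.458]
 [-0.002  0.966  0.259 -0.264]
 [ 0.    -0.259  0.966  0.464]
 [ 0.     0.     0.     1.   ]]
```

View pics/w1.png

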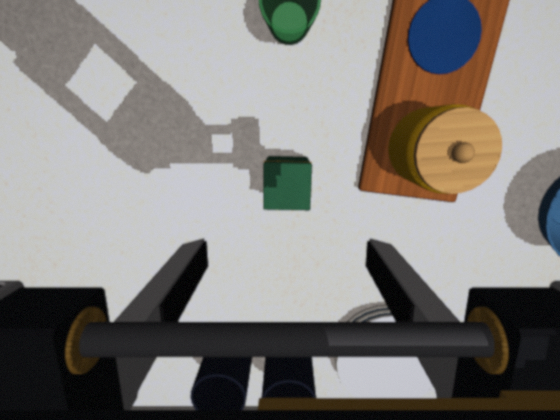

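Wrist view: caddy lid at (288,184), nearly square to the image, blue coaster (445,35), biscuit lid (458,150), tumbler (290,20).

Run:
```python
from h import *
im=cv2.imread("pics/w1.png");m=camera_model("wrist");m["camera_from_world"]=np.load("w1.npy")
c=blob(im,(60,60,10),(95,255,255),(288,184),45);print(cv2.boundingRect(c),cv2.contourArea(c))
h=cv2.cvtColor(im,cv2.COLOR_BGR2HSV);print([h[y,288].tolist() for y in range(150,216,4)])
q=cv2.approxPolyDP(c,4,True)[:,0];print([(x.tolist(),onplane(m,x,.084)[:2].round(4).tolist()) for x in q])
c=blob(im,(100,120,20),(125,255,255),(445,35),50);r=cv2.boundingRect(c);print("blue",r,onplane(m,cen(c),.023))
```

```text
(264, 157, 47, 53) 2285.0
[[6, 9, 147], [11, 16, 129], [71, 141, 29], [68, 103, 47], [73, 136, 92], [75, 130, 92], [74, 129, 91], [74, 129, 91], [73, 132, 91], [74, 135, 91], [75, 133, 90], [73, 132, 91], [74, 129, 91], [73, 132, 91], [72, 123, 91], [82, 18, 157], [45, 3, 201]]
[([268, 158], [0.4365, -0.3042]), ([264, 207], [0.4307, -0.3632]), ([308, 209], [0.4841, -0.3658]), ([310, 164], [0.4856, -0.3113]), ([305, 158], [0.4797, -0.3043])]
blue (408, 0, 73, 73) [ 0.65235043 -0.16032534  0.023     ]
```

servo_tool(targets=[[0.1, 0, 6, 0], [0.1, 0, 12, 0], [0.1, 0, 18, 0], [0.1, 0, 22, 0], [0.1, 0, 24.9, 0], [0.1, 0, 24.9, 0]])

```text
time: 2.15
tool_pos: [0.4561, -0.3369, 0.0477]
ee_rot: [-3.137, -0.004, 1.569]
wrist_force: [-0.3, -0.5, 0.8]
width: 0.0937
finger_force: 0.0
```

servo_tool(targets=[[0, 0, 0, 0], [0, 0, 0, 0], [0, 0, 0, 0], [0, 0, 0, 0], [0, 0, 0, 0], [0, 0, 0, 0]], claw=255)

```text
time: 2.9
tool_pos: [0.4588, -0.338, 0.0513]
ee_rot: [3.141, 0.001, 1.571]
wrist_force: [-1.1, 0.2, 4.7]
width: 0.058
finger_force: 29.9
```

servo_tool(targets=[[0, 0, -3, 0], [0, 0, -9, 0], [0, 0, -15, 0], [0, 0, -18, 0], [0, 0, -18, 0], [0, 0, -18, 0]])

```text
time: 3.65
tool_pos: [0.4579, -0.3369, 0.2273]
ee_rot: [-3.138, -0.003, 1.571]
wrist_force: [0.7, -0.1, -3.0]
width: 0.058
finger_force: 29.9
```

servo_tool(targets=[[4, 5, -2, 0], [8, 9.5, -2, 0], [12, 14, -2, 0], [16, 19, -2, 0], [17.7, 20.9, -2, 0], [17.7, 20.9, -2, 0], [17.7, 20.9, -2, 0], [17.7, 20.9, -2, 0]])

```text
time: 4.65
tool_pos: [0.6665, -0.1618, 0.2499]
ee_rot: [-3.14, 0.0, 1.569]
wrist_force: [0.1, -0.2, -2.8]
width: 0.0581
finger_force: 29.9
```

Run:
```python
from h import *
m=camera_model("wrist");im=snapshot("wrist");cv2.imwrite("pics/w2.png",im);np.save("w2.npy",m["camera_from_world"])
print(get_obs()["tool_pos"],get_obs()["ee_rot"])
```

```text
[ 0.66664139 -0.1618217   0.2503782 ] [-3.14109448e+00  1.54306184e-04  1.56927576e+00]
```

View pics/w2.png

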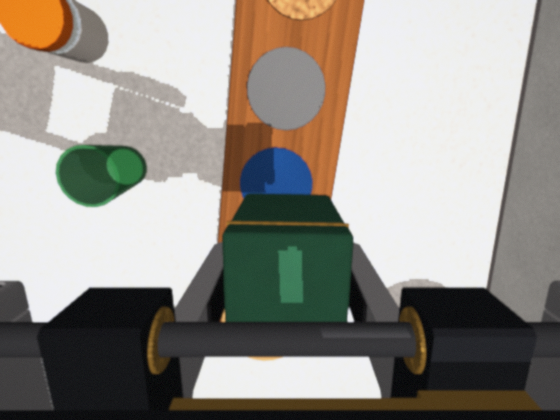

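Grey coaster at (286,88) fully visible, blue partly hidden at (276,180), cork cut at the top (300,5).

Run:
```python
from h import *
im=cv2.imread("pics/w2.png");m=camera_model("wrist");m["camera_from_world"]=np.load("w2.npy")
c=blob(im,(0,0,60),(179,60,150),(286,88),46);print(cv2.boundingRect(c),"grey",onplane(m,cv2.fitEllipse(c)[0],.023),onplane(m,cen(c),.023))
c=blob(im,(100,120,10),(125,255,255),(276,180),46);P=np.array([onplane(m,p[0],.023)[:2] for p in c])
P=P[P[:,1]>-.160]
from scipy.optimize import least_squares
print("blue",len(P),least_squares(lambda q:np.hypot(*(P-q).T)-.045,[.653,-.16]).x)
h=cv2.cvtColor(im,cv2.COLOR_BGR2HSV);k=cv2.inRange(h,np.array((3,100,50)),np.array((20,255,255)))
L=[];R=[]
for v in (40,70,100,125):
    x=np.nonzero(k[v,200:400])[0]+200;L.append(onplane(m,(x.min(),v),.018)[:2].round(4).tolist());R.append(onplane(m,(x.max(),v),.018)[:2].round(4).tolist())
print(L,R);go(0.668,-0.049,.2)
```

```text
(247, 47, 78, 83) grey [ 0.66564182 -0.0492707   0.023     ] [ 0.66563929 -0.04926934  0.023     ]
blue 101 [ 0.6533252  -0.16249168]
[[0.6072, 0.0016], [0.6035, -0.0294], [0.5997, -0.0617], [0.596, -0.0899]] [[0.7439, 0.0014], [0.7399, -0.0296], [0.7358, -0.0619], [0.7323, -0.09]]
at [ 0.6666 -0.1618  0.2504] yaw 89.91 shift [11.28  0.12  5.04] turn 0
```

servo_tool(targets=[[6, 0, 3, 0], [11.2, 0, 6, 0], [11.2, 0, 11, 0], [11.2, 0, 15, 0], [11.2, 0, 17, 0], [11.2, 0, 17.5, 0], [11.2, 0, 17.5, 0], [11.2, 0, 17.5, 0]])

```text
time: 5.7
tool_pos: [0.6689, -0.0491, 0.078]
ee_rot: [3.137, 0.001, 1.571]
wrist_force: [0.0, -0.6, -2.6]
width: 0.0579
finger_force: 29.9
```

servo_tool(targets=[[0, 0, 0, 0], [0, 0, 0.2, 0], [0, 0, 0.2, 0]])

```text
time: 6.08
tool_pos: [0.6681, -0.0486, 0.0744]
ee_rot: [3.14, 0.0, 1.571]
wrist_force: [0.6, 0.5, 0.8]
width: 0.0578
finger_force: 29.9
```

servo_tool(targets=[[0, 0, 0, 0], [0, 0, 0, 0], [0, 0, 0, 0], [0, 0, 0, 0], [0, 0, -6, 0], [0, 0, -12, 0], [0, 0, -18, 0], [0, 0, -18, 0]], claw=0)

```text
time: 7.08
tool_pos: [0.6699, -0.0489, 0.262]
ee_rot: [3.127, 0.002, 1.571]
wrist_force: [-0.2, -0.4, 0.6]
width: 0.0936
finger_force: 0.0
```

servo_tool(targets=[[0, -6, 0, 0], [0, -12, 0, 0], [0, -18, 0, 0], [0, -23.5, 0, 0], [0, -23.5, 0, 0], [0, -23.5, 0, 0]])

```text
time: 7.82
tool_pos: [0.4327, -0.0487, 0.2529]
ee_rot: [3.141, -0.0, 1.571]
wrist_force: [0.6, -0.4, 0.9]
width: 0.094
finger_force: 0.0
```

Run:
```python
from h import *
m=camera_model("wrist");im=snapshot("wrist");cv2.imwrite("pics/w3.png",im);np.save("w3.npy",m["camera_from_world"])
go(.432,.01,.25)
```

```text
at [ 0.4332 -0.0488  0.253 ] yaw 90.02 shift [ 5.88 -0.12  0.3 ] turn 0
```

View pics/w3.png

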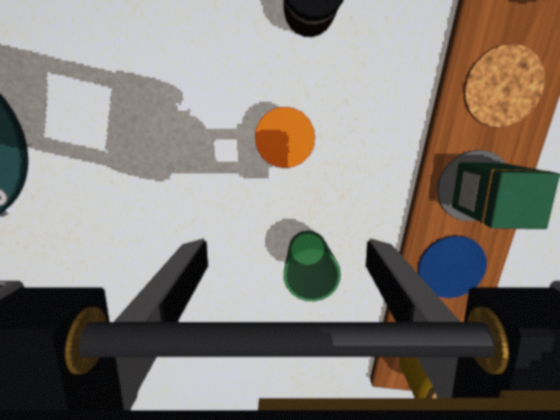

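Orange lid at (285,137), caddy standing on grey (520,197), cork (505,85), blue (453,266).

Run:
```python
from h import *
im=cv2.imread("pics/w3.png");m=camera_model("wrist");m["camera_from_world"]=np.load("w3.npy")
def e(n,lo,hi,p,r,z):
    c=blob(im,lo,hi,p,r);f=cv2.fitEllipse(c);print(n,np.round(f[0]+f[1],1),onplane(m,f[0],z).round(4))
e("sugar",(5,180,60),(17,255,255),(285,137),40,.082)
e("cork",(11,70,80),(22,185,255),(505,85),47,.023)
e("blue",(100,120,10),(125,255,255),(453,266),40,.023)
c=blob(im,(60,60,70),(95,255,255),(524,197),40);q=cv2.approxPolyDP(c,4,True)[:,0];print([(x.tolist(),onplane(m,x,.107)[:2].round(4).tolist()) for x in q])
```

```text
sugar [284.4 136.9  57.3  58.3] [0.4307 0.0119 0.082 ]
cork [505.   85.   92.9  93. ] [0.6829 0.0674 0.023 ]
blue [452.4 266.1  58.5  66.2] [ 0.6528 -0.1577  0.023 ]
[([503, 173], [0.6417, -0.021]), ([493, 222], [0.6403, -0.0704]), ([500, 227], [0.6482, -0.0757]), ([546, 227], [0.6945, -0.0757]), ([559, 176], [0.6963, -0.0239])]
```

servo_tool(targets=[[4, -0.2, 4, 0], [6, -0.2, 9, 0], [6, -0.2, 14, 0], [6, -0.2, 18, 0], [6, -0.2, 20.3, 0], [6, -0.2, 20.3, 0], [6, -0.2, 20.3, 0]])

```text
time: 8.75
tool_pos: [0.4319, 0.0113, 0.0512]
ee_rot: [3.14, 0.0, 1.571]
wrist_force: [0.4, 0.4, 0.3]
width: 0.0937
finger_force: 0.0
```

servo_tool(targets=[[0, 0, 0, 0], [0, 0, 0, 0], [0, 0, 0, 0], [0, 0, 0, 0], [0, 0, 0, 0], [0, 0, 0, 0]], claw=255)

```text
time: 9.5
tool_pos: [0.4308, 0.0112, 0.0508]
ee_rot: [3.141, 0.0, 1.571]
wrist_force: [0.9, -1.3, 1.7]
width: 0.0613
finger_force: 30.0
```

servo_tool(targets=[[0, 0, -3, 0], [0, 0, -9, 0], [0, 0, -15, 0], [0, 0, -17, 0], [0, 0, -17, 0], [0, 0, -17, 0]])

```text
time: 10.25
tool_pos: [0.4294, 0.0114, 0.2182]
ee_rot: [-3.137, -0.0, 1.571]
wrist_force: [-0.4, -0.8, -3.7]
width: 0.0616
finger_force: 30.0
```

servo_tool(targets=[[1, 5, 0, 0], [2.5, 11, 0, 0], [4, 17, 0, 0], [5.2, 23, 0, 0], [5.3, 25, 0, 0], [5.3, 25, 0, 0], [5.3, 25, 0, 0], [5.3, 25, 0, 0]])

```text
time: 11.25
tool_pos: [0.6794, 0.0643, 0.2208]
ee_rot: [-3.141, 0.0, 1.571]
wrist_force: [-0.5, 0.3, -1.7]
width: 0.0615
finger_force: 30.0
```

Run:
```python
from h import *
go(.680,.064,.0738)
```

```text
at [0.6794 0.0643 0.2208] yaw 90.01 shift [-0.03  0.06 14.7 ] turn 0
```

servo_tool(targets=[[0, 0, 5, 0], [0, 0, 10, 0], [0, 0, 13, 0], [0, 0, 14.3, 0], [0, 0, 14.7, 0], [0, 0, 14.7, 0], [0, 0, 14.7, 0], [0, 0, 14.7, 0]])

```text
time: 12.25
tool_pos: [0.6811, 0.0644, 0.0748]
ee_rot: [3.139, 0.0, 1.571]
wrist_force: [-1.0, 0.1, -2.9]
width: 0.0616
finger_force: 30.0
```

servo_tool(targets=[[0, 0, 0, 0], [0, 0, 0, 0], [0, 0, 0, 0], [0, 0, 0, 0], [0, 0, -6, 0], [0, 0, -12, 0], [0, 0, -18, 0], [0, 0, -18, 0]], claw=0)

```text
time: 13.25
tool_pos: [0.6828, 0.0645, 0.2623]
ee_rot: [3.127, -0.0, 1.571]
wrist_force: [-0.5, -0.1, -0.5]
width: 0.0942
finger_force: 0.0
```

servo_tool(targets=[[1.5, -6, 0, 0], [3, -12, 0, 0], [4, -18, 0, 0], [4, -22, 0, 0], [4, -22, 0, 0], [4, -22, 0, 0]])

```text
time: 14.0
tool_pos: [0.4606, 0.1043, 0.2528]
ee_rot: [-3.141, 0.0, 1.571]
wrist_force: [-0.4, -0.5, -0.3]
width: 0.0943
finger_force: 0.0
```

Run:
```python
from h import *
m=camera_model("wrist");im=snapshot("wrist");cv2.imwrite("pics/w4.png",im);np.save("w4.npy",m["camera_from_world"])
go(.46,.154,.05)
```

```text
at [0.461  0.1042 0.2527] yaw 90.01 shift [ 4.98 -0.1  20.27] turn 0
```

View pics/w4.png

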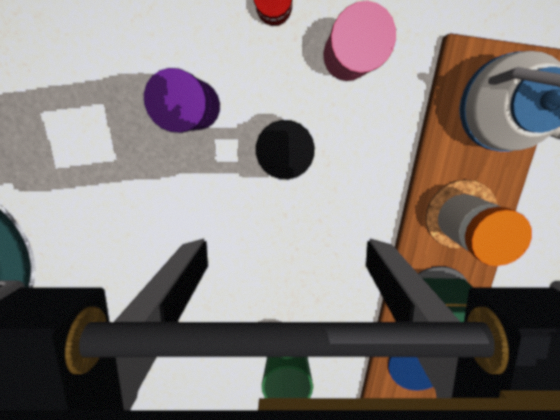

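Black lid at (285,149), sugar standing on the cork coaster (orange lid at (499,236)), teapot undisturbed, red tin at (274,8) cut off.

Run:
```python
from h import *
im=cv2.imread("pics/w4.png");m=camera_model("wrist");m["camera_from_world"]=np.load("w4.npy")
def e(n,lo,hi,p,r,z):
    c=blob(im,lo,hi,p,r);f=cv2.fitEllipse(c);print(n,np.round(f[0]+f[1],1),onplane(m,f[0],z).round(4));return onplane(m,f[0],z)
P=e("coffee",(0,0,0),(179,255,65),(285,149),38,.082)
e("purple",(125,100,10),(150,255,255),(175,100),36,.082)
e("sugar",(5,180,60),(17,255,255),(499,236),36,.105)
go(P[0],P[1],.05)
```

```text
coffee [284.4 149.2  57.1  57.4] [0.4585 0.1526 0.082 ]
purple [177.1 100.1  60.5  68.4] [0.353  0.2002 0.082 ]
sugar [497.5 236.3  57.7  67.4] [0.6764 0.0667 0.105 ]
at [0.461  0.1042 0.2527] yaw 90.01 shift [ 4.84 -0.25 20.27] turn 0
```

servo_tool(targets=[[4, -0.2, 4, 0], [4.9, -0.2, 9, 0], [4.9, -0.2, 14, 0], [4.9, -0.2, 18, 0], [4.9, -0.2, 20.3, 0], [4.9, -0.2, 20.3, 0], [4.9, -0.2, 20.3, 0]])

```text
time: 14.92
tool_pos: [0.4597, 0.1534, 0.0512]
ee_rot: [3.14, -0.0, 1.571]
wrist_force: [0.9, -0.3, -1.3]
width: 0.0942
finger_force: 0.0
```

servo_tool(targets=[[0, 0, 0, 0], [0, 0, 0, 0], [0, 0, 0, 0], [0, 0, 0, 0], [0, 0, 0, 0], [0, 0, 0, 0]], claw=255)

```text
time: 15.68
tool_pos: [0.4587, 0.1533, 0.0508]
ee_rot: [3.141, -0.0, 1.571]
wrist_force: [0.3, 0.5, 2.4]
width: 0.061
finger_force: 30.0
```

servo_tool(targets=[[0, 0, -3, 0], [0, 0, -9, 0], [0, 0, -15, 0], [0, 0, -20, 0], [0, 0, -20, 0], [0, 0, -20, 0]])

```text
time: 16.42
tool_pos: [0.4575, 0.1532, 0.2481]
ee_rot: [-3.138, 0.001, 1.571]
wrist_force: [-0.1, 0.4, -3.3]
width: 0.0618
finger_force: 30.0
```

servo_tool(targets=[[-5, 3, 0, 0], [-10, 6, 0, 0], [-15, 9, 0, 0], [-20, 12, 0, 0], [-25, 15, 0, 0], [-30, 18, 0, 0], [-31.5, 19.5, 0, 0], [-31.5, 19.5, 0, 0]])

```text
time: 17.42
tool_pos: [0.6527, -0.1627, 0.2448]
ee_rot: [-3.133, -0.003, 1.569]
wrist_force: [-1.5, -0.5, -3.0]
width: 0.0615
finger_force: 30.0
```

servo_tool(targets=[[0, 0, 0, 0], [0, 0, 0, 0], [0, 0, 0, 0]])

```text
time: 17.8
tool_pos: [0.6532, -0.1606, 0.2511]
ee_rot: [3.141, 0.0, 1.572]
wrist_force: [-0.0, -0.4, -2.7]
width: 0.0617
finger_force: 30.0
```

Run:
```python
from h import *
go(.653,-.1615,.0738)
```

```text
at [ 0.6532 -0.1606  0.2511] yaw 90.09 shift [-0.09 -0.02 17.73] turn 0
```

Then on to a view above the tin at (0.447, 0.308).

servo_tool(targets=[[-0.1, 0, 5, 0], [-0.1, 0, 10, 0], [-0.1, 0, 14, 0], [-0.1, 0, 17, 0], [-0.1, 0, 17.7, 0], [-0.1, 0, 17.7, 0], [-0.1, 0, 17.7, 0], [-0.1, 0, 17.7, 0]])

```text
time: 18.8
tool_pos: [0.6541, -0.1628, 0.0745]
ee_rot: [3.14, 0.001, 1.571]
wrist_force: [0.2, -0.3, -2.8]
width: 0.0612
finger_force: 30.0
```

servo_tool(targets=[[0, 0, 0, 0], [0, 0, 0, 0], [0, 0, 0, 0], [0, 0, 0, 0], [0, 0, -6, 0], [0, 0, -12, 0], [0, 0, -18, 0], [0, 0, -18, 0]], claw=0)

```text
time: 19.8
tool_pos: [0.6558, -0.1633, 0.2621]
ee_rot: [3.128, 0.005, 1.571]
wrist_force: [0.1, -0.6, 0.1]
width: 0.0941
finger_force: 0.0
```

servo_tool(targets=[[5, -2.5, 0, 0], [10, -5, 0, 0], [15, -7.5, 0, 0], [20, -10, 0, 0], [25, -12.5, 0, 0], [30, -15, 0, 0], [35, -18, 0, 0], [40, -20.5, 0, 0]])

```text
time: 20.8
tool_pos: [0.4467, 0.2385, 0.252]
ee_rot: [-3.14, 0.001, 1.571]
wrist_force: [1.0, -0.2, -0.3]
width: 0.094
finger_force: 0.0
```

servo_tool(targets=[[1, 0, 0, 0], [1, 0, 0, 0], [1, 0, 0, 0]])

```text
time: 21.18
tool_pos: [0.449, 0.246, 0.2528]
ee_rot: [-3.141, 0.001, 1.569]
wrist_force: [0.2, 0.1, 0.0]
width: 0.094
finger_force: 0.0
```

Run:
```python
from h import *
m=camera_model("wrist");im=snapshot("wrist");cv2.imwrite("pics/w5.png",im);np.save("w5.npy",m["camera_from_world"])
go(.4467,.308,.02)
```

```text
at [0.4491 0.246  0.2529] yaw 89.89 shift [ 6.2  -0.25 23.29] turn 0
```

View pics/w5.png

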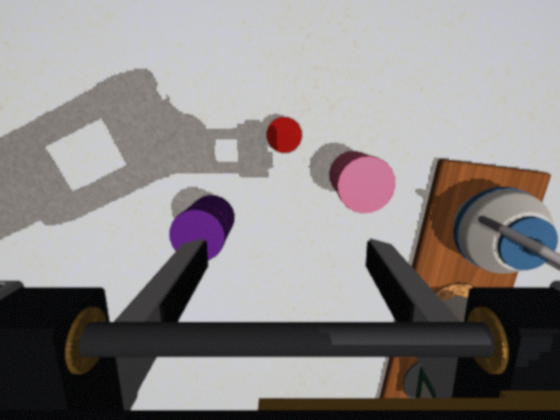

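Red tin at (285,135); pink jar (364,183) to the right, clear of the fingers.

Run:
```python
from h import *
im=cv2.imread("pics/w5.png");m=camera_model("wrist");m["camera_from_world"]=np.load("w5.npy")
h=cv2.cvtColor(im,cv2.COLOR_BGR2HSV);k=cv2.inRange(h,np.array((0,150,40)),np.array((6,255,255)))|cv2.inRange(h,np.array((172,150,40)),np.array((179,255,255)))
c=max(cv2.findContours(k,0,1)[0],key=cv2.contourArea);f=cv2.fitEllipse(c);P=onplane(m,f[0],.038);print(f,P);go(P[0],P[1],.02)
f=[onplane(m,q,.082) for q in [cen(blob(im,(160,90,120),(179,200,255),(364,183),40))]];print(f)
```

```text
((283.7510070800781, 134.3210906982422), (33.00236892700195, 34.01988983154297), 152.68678283691406) [0.44594958 0.30749549 0.038     ]
at [0.4491 0.246  0.2529] yaw 89.89 shift [ 6.15 -0.32 23.29] turn 0
[array([0.5320192 , 0.25822834, 0.082     ])]
```

servo_tool(targets=[[4, -0.3, 5, 0], [6.2, -0.3, 10, 0], [6.2, -0.3, 15, 0], [6.2, -0.3, 20, 0], [6.2, -0.3, 22.5, 0], [6.2, -0.3, 23.3, 0], [6.2, -0.3, 23.3, 0], [6.2, -0.3, 23.3, 0]])

```text
time: 22.22
tool_pos: [0.4468, 0.3097, 0.0223]
ee_rot: [3.139, -0.002, 1.571]
wrist_force: [0.7, -0.1, -0.0]
width: 0.0943
finger_force: 0.0
```

servo_tool(targets=[[0, 0, 0, 0], [0, 0, 0, 0], [0, 0, 0, 0], [0, 0, 0, 0], [0, 0, 0, 0], [0, 0, 0, 0], [0, 0, 0, 0]], claw=255)

```text
time: 23.1
tool_pos: [0.4453, 0.3093, 0.0204]
ee_rot: [-3.142, 0.0, 1.571]
wrist_force: [-0.0, 0.0, 0.4]
width: 0.0414
finger_force: 30.0
```

servo_tool(targets=[[0, 0, -3, 0], [0, 0, -9, 0], [0, 0, -15, 0], [0, 0, -20, 0], [0, 0, -23, 0], [0, 0, -23, 0]])

```text
time: 23.85
tool_pos: [0.4464, 0.3099, 0.2534]
ee_rot: [3.136, -0.003, 1.571]
wrist_force: [0.2, 0.1, -1.9]
width: 0.0415
finger_force: 30.0
```

servo_tool(targets=[[-5, 3, 0, 0], [-10, 6, 0, 0], [-15, 9, 0, 0], [-20, 12, 0, 0], [-25, 15, 0, 0], [-30, 18, 0, 0], [-34, 21, 0, 0], [-35.7, 22.2, 0, 0]])

```text
time: 24.85
tool_pos: [0.6676, -0.0505, 0.2457]
ee_rot: [-3.135, -0.0, 1.568]
wrist_force: [-0.6, 0.5, -0.5]
width: 0.0415
finger_force: 30.0
```

servo_tool(targets=[[0, 0, 0, 0], [0, 0, 0, 0], [0, 0, 0, 0], [0, 0, 0, 0]])

```text
time: 25.35
tool_pos: [0.6672, -0.0465, 0.251]
ee_rot: [3.141, 0.0, 1.573]
wrist_force: [-0.1, -0.4, -1.4]
width: 0.0416
finger_force: 30.0
```

Run:
```python
from h import *
go(.668,-.0475,.1275)
```

```text
at [ 0.6672 -0.0465  0.251 ] yaw 90.1 shift [-0.1   0.08 12.35] turn 0
```

servo_tool(targets=[[-0.1, 0.1, 5, 0], [-0.1, 0.1, 9, 0], [-0.1, 0.1, 11, 0], [-0.1, 0.1, 12, 0], [-0.1, 0.1, 12.3, 0], [-0.1, 0.1, 12.3, 0], [-0.1, 0.1, 12.3, 0], [-0.1, 0.1, 12.3, 0]])

```text
time: 26.35
tool_pos: [0.669, -0.0487, 0.1285]
ee_rot: [3.14, 0.0, 1.571]
wrist_force: [0.1, 0.4, -1.6]
width: 0.0414
finger_force: 30.0
```

servo_tool(targets=[[0, 0, 0, 0], [0, 0, 0, 0], [0, 0, 0, 0], [0, 0, 0, 0], [0, 0, -5, 0], [0, 0, -10, 0], [0, 0, -13, 0], [0, 0, -13, 0]], claw=0)

```text
time: 27.35
tool_pos: [0.6697, -0.0487, 0.2614]
ee_rot: [3.134, 0.001, 1.571]
wrist_force: [-0.2, 0.5, 0.1]
width: 0.0938
finger_force: 0.0
```

servo_tool(targets=[[-4, -5, 0, 0], [-8, -10, 0, 0], [-8, -15, -3, 0], [-8, -20, -6, 0], [-8, -22, -10, 0], [-8, -22, -10, 0], [-8, -22, -10, 0]])

```text
time: 28.22
tool_pos: [0.4486, -0.1286, 0.355]
ee_rot: [-3.139, -0.001, 1.571]
wrist_force: [0.4, -0.6, -0.8]
width: 0.094
finger_force: 0.0
```

Run:
```python
from h import *
a=[snapshot(n) for n in("scene","side")]
cv2.imwrite("pics/end.png",np.hstack([cv2.resize(a[0][100:370,130:430],(400,360)),cv2.resize(a[1][100:370,180:480],(400,360))]))
for i,n in enumerate(("scene","side")): cv2.imwrite(f"pics/{n}9.png",a[i])
w=snapshot("wrist");np.save("w9.npy",camera_model("wrist")["camera_from_world"]);cv2.imwrite("pics/w9.png",w);print(get_obs()["tool_pos"])
```

```text
[ 0.44868033 -0.12848786  0.35460168]
```

View pics/end.png

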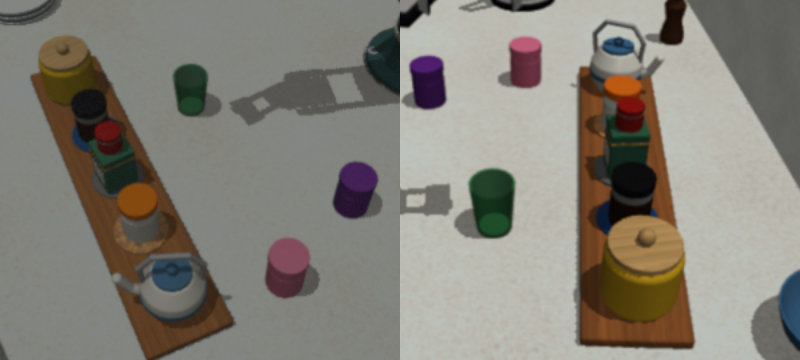

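View pics/w9.png

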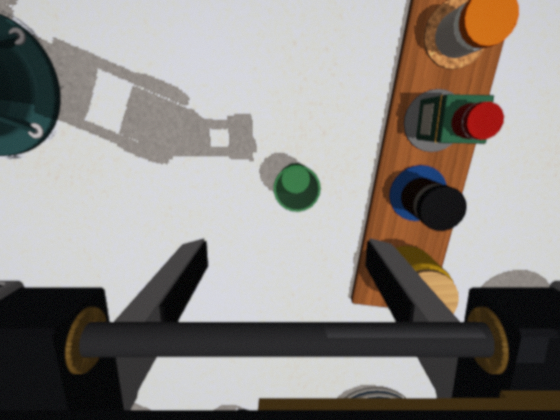

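All four stand in place; in the wrist view: sugar (490,20), tin on caddy (485,120), coffee (441,206). One quick numeric check.

Run:
```python
from h import *
im=cv2.imread("pics/w9.png");m=camera_model("wrist");m["camera_from_world"]=np.load("w9.npy")
def e(n,lo,hi,p,r,z):
    c=blob(im,lo,hi,p,r);f=cv2.minEnclosingCircle(c);print(n,np.round(f[0],1),round(f[1],1),onplane(m,f[0],z).round(4))
e("tin",(0,150,110),(6,255,255),(485,120),28,.145)
e("coffee",(0,0,0),(179,255,60),(441,206),30,.105)
e("sugar",(5,180,60),(17,255,255),(490,20),40,.105)
c=blob(im,(60,60,60),(95,255,255),(475,120),35);q=cv2.approxPolyDP(c,3,True)[:,0];print([(x.tolist(),onplane(m,x,.107)[:2].round(4).tolist()) for x in q])
```

```text
tin [485.  120.6] 19.5 [ 0.6687 -0.0511  0.145 ]
coffee [438.  204.5] 27.4 [ 0.6473 -0.1574  0.105 ]
sugar [491.5  25.6] 34.7 [0.6828 0.0542 0.105 ]
[([446, 106], [0.6411, -0.0338]), ([456, 100], [0.6522, -0.0269]), ([492, 100], [0.6955, -0.0269]), ([492, 96], [0.6948, -0.0224]), ([451, 95], [0.6455, -0.0212])]
```

```bash
python3 -c "
from bench import *
print(close_job())"
```

```text
the job is handed in; nothing more can be done
None
```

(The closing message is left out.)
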